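Rock the plumb gauge on the stud to its index and hold

ROBOT

A 6-joint arm with a two-finger parallel gripper is mounted at the origin on the work surface. World frame = base frame: x ahead of the robot, y to its left, z up, the work surface at z = 0. Lengths are in m, angles in rad, forces in N, time in s.
With the tool pointing down it reaches from about 0.275 to 0.825 m from the base axis. Payload 5.2 kg.
Tool frame: the origin (TCP) lies midway between the tips of the shut fingers; the grasp point (between the pads) lies bot.pinch_z behind it (bot.pinch_z is the distance from the TCP to the grasp point, in m); z points along the fingers, y is the line along which they close (so a half turn about z gives the same grasp; the last joint's range is limited). The gripper opens to 93 mm and grips with 3 to 60 N. Pads are 15 mm wide; open, the fingers measure 128 mm over their backs; the gripper's body (75 mm by 188 mm) begins 65 mm behind the grasp point.
Start: joints at [1.115, 0.259, 1.535, -0, 1.348, -0.203], TCP at [0.138, 0.533, 0.219] pointing down, gripper open.
Joint ranges: [-3.14, 3.14], [-0.91, 2.08], [0.19, 2.58], [-1.22, 4.36], [0.22, 2.71], [-3.12, 3.12]. Speed limits (rad/s): [2.57, 2.57, 3.14, 3.14, 3.14, 3.14].

INTERFACE

Orientations are given as a rotation vector (axis times angle).
In Python, from station import bot gives the robot as it stands.
- The arm moves only by the shell command python3 -m inch 'ROWS' [FORCE]. ROWS is text: rows parted by semicolons, each of 7 numbers parted by spaces: the turn, a rotation vector about the tool's x, y, z in units of 8 degrees (1.0 is 8 degrees), then the shift along the tool's x, y, z in mm, then the opening, from -1 (shut) to 1 (fully open). In form: ax ay az tx ty tz gripper; .... A call has 1 to 20 rows; each row is the pose to reach, as a shift and turn from the pose commanded when the call began, along the tool's axes at that moment; what a row does not reach only later rows make up. A row lasts 1/10 s, in which the tool goes at most 50 mm and 8.59 degrees, less where a joint would pass 70% of its speed; a pose out of reach is approached as far as the arm can. A call with a gripper value outside its range is refused whole. The fingers move at their own pace and stop on an object; FORCE is the grip in N (left out, the last holds). Time passes only in rows, so rows that repeat a pose let the fingers close. It gives the time, the measured TCP pose, the force, the opening and the grip force at its end, in the units of the state.
- bot.get_state(): the state, without advancing time (a new reading comes with each control period).
- bot.camera(name): name is "side" or "top" or "wrist"; returns the picture (480x640x3 uint8, blue, green, red); there is no depth.
- bot.camera_params(name): a dict with "fx", "fy", "cx", "cy" (pixels), "dist_coeffs" ([k1, k2, p1, p2, k3] as OpenCV has them; the pictures are not rectified), "camera_from_world" (4x4, takes a point from world to camera coordinates). Camera axes: x right, y down, z forward; pixel columns grow to the right and rows downward; lengths in m; the calibration is good to about 2 mm. A picture is of the moment at which its call begins: read the wrist's pose just before it. camera_params takes no time and is no camera call; for the wrist camera it gives the pose at the moment of the call.
- bot.job_done(): hands the job in; it is judged then, once.
The state is a dict: "time": time; "joint_pos": joint angles; "qd": joint speeds; "joint_efforts": joint torques, N m; "eef_pos": TCP position; "ee_rot": TCP orientation; "ft_force": force on the tool from outside, world axes, zero at the start; "ft_torque": the same for the moment, N m; "opening": finger opening in m; "grip_force": force on a finger pad.
Only numpy, scipy, OpenCV 4.12 (cv2) and the standard library are available. Lean on these libraries where they do the work, as an engineer would, in place of code of your own. Each camera call takes 0.05 s, during which the arm holds its last target. There are 200 camera calls.

TASK

Seat the aluminium stud block flat in the empty black alignment tray, ridge up, with its tab in the tray's notch, and let go of it. Then take the plumb angle gauge by its knob, rest the middle of its foot on the block's ridge and rock it until the swinging pointer settles on the index rider. Finish while still holding it there, gripped and at rest, its foot on the ridge and touching neither tray nor bench; leave the tape roll, lens tube and cuvette box alone.

Things in the scene. Friction and masses are not known exactly. Their poses are not given: they have to be found in the camera images.
- tray: Fixed shallow black tray on a thin base plate (140 x 100 x 3 mm). Outside 80 mm (x) x 56 mm (y), walls 5 mm thick, tops 12 mm above the bench, inner floor 70 x 46 mm and 4 mm above the bench. The middle of its +x wall has a notch 22 mm wide, down to the floor. Origin on the bench under its centre; z up. Place and yaw vary.
- tray_in (a point): Centre of the tray's inner floor, 4 mm above the bench.
- tray_notch (a point): Middle of the notch at floor level, 37.5 mm from the tray's centre along its +x.
- stud_block: Loose aluminium block on the bench, 64 mm (x) x 40 mm (y) x 38 mm high (0.2 to 0.45 kg), a steel half-round ridge along x on top, a tab at the foot of its +x end, a strip 4 mm high along the -y shoulder. Seated, it has 3 mm of play on every side. Origin: centre of the underside of the 64 x 40 body; z up. Grip across the 40 mm, 16 to 38 mm up, clear of the tray walls.
- stud_crown (a point): Middle of the ridge's crown line, 52 mm above the block's underside. The ridge is as long as the block, centred, of radius 14 mm, its axis 38 mm above the underside.
- stud_tab (a point): On the tab (14 mm wide in y, 10 mm high, sticking out 16 mm), 40 mm from the block's centre along its +x, at the level of the underside.
- gauge: Loose plumb angle gauge standing on the bench (0.25 to 0.5 kg), 138 mm high: foot 40 mm (x) x 76 mm (y) x 8 mm, white dial plate 76 mm wide facing +x, top bar 26 x 76 mm at 90 to 98 mm, then the knob. A pendulum pointer hangs before the dial. Origin: centre of the foot's underside; z up. On the ridge, its x axis lies along the ridge, either way round.
- gauge_foot (a point): Centre of the foot's underside (the gauge's origin).
- gauge_grip (a point): Centre of the square black knob (28 x 28 mm, 98 to 138 mm above the foot's underside), 122 mm above the underside: grip here from above, across either pair of faces.
- pointer (a joint): Swing of the pointer, rad, about an axis along the gauge's +x through (4, 0, 86) mm: 0 when it points along the gauge's -z, positive with its tip towards +y. It hangs plumb and settles in about 2 s: leaning the gauge's top towards its +y by an angle makes it read that angle.
- rider (a joint): Setting of the index rider (a small black wedge at the dial's lower edge pointing up at the pointer's tip), rad, same axis, zero and sign as the pointer. It lies 0.16 to 0.32 on the +y side, is stiff and stays as set.
- pointer_tip (a point): Tip of the pointer, 60 mm from its pivot.
- rider_tip (a point): Tip of the index rider, 60 mm from the same pivot: coincides with the pointer's tip when the pointer is on the mark.
- tape_roll: Bystander: roll of yellowish tape lying flat, 90 mm across, 24 mm high. Origin at the centre of its underside.
- lens_tube: Bystander: dark metal lens tube standing upright, 52 mm across, 60 mm high. Origin at the centre of its underside.
- cuvette_box: Bystander: flat blue plastic box 55 x 90 x 22 mm. Origin at the centre of its underside.

How it is judged:
On the way, in this order (a step that is already met when the one before it is completed fails the run):
1. the stud block sits flat in the tray, tab in the notch, let go (z of stud_block in the frame of tray between 0.001 and 0.007 m and horizontal distance between stud_block and tray_in below 0.007 m and horizontal distance between stud_tab and tray_notch below 0.009 m and angle between stud_block's own z axis and vertical below 0.07 rad and contact force between the fingers and stud_block below 0.2 N), for 0.2 s.
2. the held gauge's foot rests on the block's ridge (contact force between gauge and stud_block above 0.3 N and horizontal distance between gauge_foot and stud_crown below 0.02 m and height (world z) of gauge_foot above 0.048 m and contact force between gauge and tray below 0.1 N and contact force between the fingers and gauge above 1 N), for 0.2 s.
At the end, for the whole second after the job is handed in: Block flat in tray within 3 mm, 7 mm off centre at most, tab in notch, untouched. Gauge gripped over 1 N, foot on the ridge over 0.3 N, within 20 mm of its middle, off tray and bench; pointer tip within 4 mm of the rider tip, under 0.15 rad/s; gauge under 20 mm/s (all of step 1 and all of step 2 and distance between pointer_tip and rider_tip below 0.004 m and velocity of joint pointer between -0.15 and 0.15 rad/s and linear speed of gauge below 0.02 m/s); the arm keeps its last pose, push and grip.
It fails at once if a bystander is shifted more than 25 mm (distance of any of tape_roll, lens_tube, cuvette_box from where it was at the start of the episode above 0.025 m).
It fails at once if the gauge is tipped over (angle between gauge's own z axis and vertical above 0.9 rad).
It also fails if it takes over 54 s, if anything falls off the work surface, if the arm or the gripper's body presses on something with over 40 N, if the wrist force passes 120 N, or if a joint passes its speed limit or range.

## Working session

There is one attempt and no reset: what is moved stays moved. The work goes in short steps, Python scripts to look and compute and a shell command to move; the robot and the scene stay as the last step left them, time stands still between calls to the robot, and variables do not carry over. Pictures are saved under pics/ and viewed, at most 10 in all, crops included, and the job is handed in when it is done.

```bash
mkdir -p pics; ls; python3 - <<'E'
from station import bot
import cv2
s=bot.get_state(); print({k:s[k] for k in("time","eef_pos","ee_rot","opening","grip_force")},bot.pinch_z)
for n in("top","side","wrist"):
    im=bot.camera(n); cv2.imwrite(f"pics/{n}0.png",im)
    p=bot.camera_params(n); print(n,p)
E
```

```text
pics
{'time': 0.0, 'eef_pos': array([0.137313  , 0.53203434, 0.21784721]), 'ee_rot': array([-3.95955000e-01, -3.11598254e+00,  2.61602144e-03]), 'opening': 0.09312878324837419, 'grip_force': 0.0} 0.0188
top {'fx': 541.6733233926543, 'fy': 541.6733233926543, 'cx': 319.5402452301124, 'cy': 245.58544278956757, 'dist_coeffs': array([-0.08552446,  0.        ,  0.        ,  0.        ,  0.        ]), 'camera_from_world': array([[ 0.00703133, -0.99996205,  0.0051446 ,  0.00787095],
       [-0.99067522, -0.00766587, -0.13602886,  0.61953462],
       [ 0.13606313, -0.00414017, -0.99069152,  1.17255931],
       [ 0.        ,  0.        ,  0.        ,  1.        ]])}
side {'fx': 593.9937632406682, 'fy': 593.9937632406682, 'cx': 312.0836146033568, 'cy': 236.74292098965483, 'dist_coeffs': array([-0.11184386,  0.        ,  0.        ,  0.        ,  0.        ]), 'camera_from_world': array([[ 0.77064488, -0.63712808, -0.01320155, -0.46981327],
       [-0.49304365, -0.58298518, -0.64578343,  0.37724903],
       [ 0.40375045,  0.50417864, -0.7634065 ,  0.91994282],
       [ 0.        ,  0.        ,  0.        ,  1.        ]])}
wrist {'fx': 336.86456780128424, 'fy': 336.86456780128424, 'cx': 315.9308132713088, 'cy': 240.79583717011278, 'dist_coeffs': array([0.0108521, 0.       , 0.       , 0.       , 0.       ]), 'camera_from_world': array([[ 0.25095737,  0.96799758, -0.00103931, -0.54788014],
       [ 0.9386155 , -0.24307713,  0.24477428, -0.02775452],
       [ 0.23668828, -0.06240342, -0.96957953,  0.38928932],
       [ 0.        ,  0.        ,  0.        ,  1.        ]])}
```

View pics/top0.png

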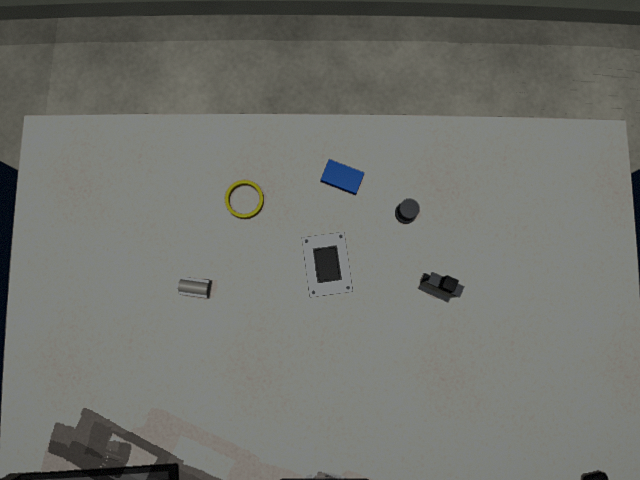

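View pics/side0.png

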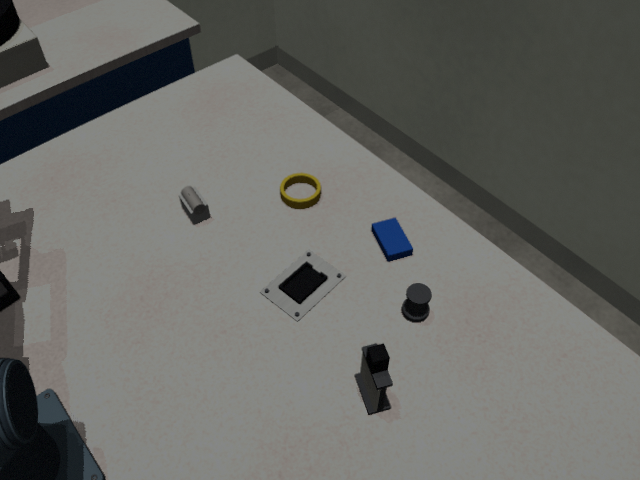

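The top view shows the block at (195,288), the tray at (327,265) and the gauge at (442,286), with the bystanders beyond them. I'll enlarge the key parts next.

```bash
cat > h.py <<'E'
import cv2, numpy as np
from station import bot
from scipy.spatial.transform import Rotation as R
def ray(n,uv,z,P=None):
    "pixel -> world point on plane z"
    P=P or bot.camera_params(n)
    K=np.array([[P["fx"],0,P["cx"]],[0,P["fy"],P["cy"]],[0,0,1]])
    q=cv2.undistortPoints(np.array(uv,float).reshape(-1,1,2),K,P["dist_coeffs"]).reshape(-1,2)
    T=P["camera_from_world"]; A=T[:3,:3]; c=-A.T@T[:3,3]
    d=np.c_[q,np.ones(len(q))]@A
    return c+d*((z-c[2])/d[:,2])[:,None]
def togo(p,yaw=None):
    "world target -> tool-frame shift mm, and yaw error between tool y line and given line angle, in units of 8 deg about tool z"
    s=bot.get_state(); r=R.from_rotvec(s["ee_rot"]); print("shift mm",np.round(r.inv().apply(np.array(p)-s["eef_pos"])*1e3,1))
    m=r.as_matrix(); a=np.arctan2(m[1,1],m[0,1])
    print("tool y yaw deg",np.degrees(a),"tool z",m[:,2].round(3))
    if yaw is not None:
        d=(yaw-a+np.pi/2)%np.pi-np.pi/2; print("az units (tool z down => sign flipped)",-np.degrees(d)/8)
E
python3 - <<'E'
import cv2,numpy as np
from h import *
t=cv2.imread("pics/top0.png");s=cv2.imread("pics/side0.png")
def c(im,x,y,w=66,h=50): return np.clip(cv2.resize(im[y-h//2:y+h//2,x-w//2:x+w//2],(400,300),interpolation=cv2.INTER_CUBIC)*1.6,0,255).astype('uint8')
cv2.imwrite("pics/m.png",np.vstack([np.hstack([c(t,195,288),c(t,327,265,88,66)]),np.hstack([c(s,195,205),c(s,376,378,108,81)])]))
print(ray("top",[195,286],.05),ray("top",[327,265],.01),ray("top",[451,283],.138),ray("side",[377,351],.138))
E
```

```text
[[0.52594102 0.28761183 0.05      ]] [[ 0.57911142 -0.00510516  0.01      ]] [[ 0.53065824 -0.25836156  0.138     ]] [[ 0.53080497 -0.25362722  0.138     ]]
```

View pics/m.png

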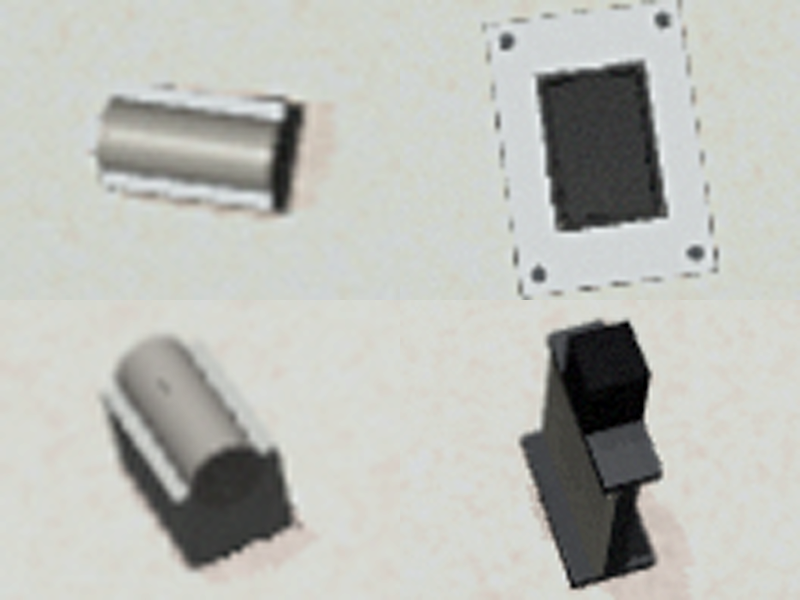

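The tray's notch faces world +x: in the side view it is at (320,270), up and right of the tray's centre at (303,283). The block lies along world y, and its visible −y end shows no tab. I'll check that with the wrist camera from above the block.

```bash
python3 - <<'E'
from h import *
s=bot.get_state(); r=R.from_rotvec(s["ee_rot"])
P=bot.camera_params("wrist"); T=P["camera_from_world"]; A=T[:3,:3]; c=-A.T@T[:3,3]
print("tool\n",r.as_matrix().round(3)); print("cam in tool",r.inv().apply(c-s["eef_pos"]),"cam axis in tool",r.inv().apply(A[2]))
togo([.526,.288,.2],np.radians(-4))
# tray corners and block edges, first measures
im=cv2.imread("pics/top0.png")
g=cv2.cvtColor(im,cv2.COLOR_BGR2GRAY)
m=np.zeros_like(g); sub=g[240:292,306:350]; m[240:292,306:350]=(sub<75)*255
cs=max(cv2.findContours(m,cv2.RETR_EXTERNAL,cv2.CHAIN_APPROX_NONE)[0],key=cv2.contourArea)
w=ray("top",cs.reshape(-1,2),.012)
rr=cv2.minAreaRect((w[:,:2]*1000).astype(np.float32)); print("tray",rr)
# screws
h=[[306.5-23+505/4.545-0,0]]
sc=np.array([[505,42],[662,20],[695,252],[538,275]],float); sc[:,0]=(sc[:,0]-400)*88/400+327-44; sc[:,1]=sc[:,1]*66/300+265-33
q=ray("top",sc,.003); print("screws",q.round(4), q.mean(0)); 
d=(q[0]-q[3]+q[1]-q[2]); print("yaw",np.degrees(np.arctan2(d[1],d[0])))
E
```

```text
tool
 [[-0.968  0.25  -0.001]
 [ 0.25   0.968 -0.001]
 [ 0.    -0.001 -1.   ]]
cam in tool [ 0.06784876 -0.00150397 -0.1656418 ] cam axis in tool [-2.45042133e-01  7.90233469e-05  9.69512427e-01]
shift mm [-437.4 -139.2   18.1]
tool y yaw deg 75.51429548687959 tool z [-0.001 -0.001 -1.   ]
az units (tool z down => sign flipped) 9.939286935859949
tray ((581.7978515625, -4.082546234130859), (79.67150115966797, 56.11098861694336), 8.848870277404785)
screws [[ 0.6348  0.0435  0.003 ]
 [ 0.6468 -0.0366  0.003 ]
 [ 0.5284 -0.0535  0.003 ]
 [ 0.5163  0.0257  0.003 ]] [ 0.5815758  -0.00521076  0.003     ]
yaw 8.3439473038203
```

```bash
python3 -m inch '0 0 10 -437 -139 18 1;0 0 10 -437 -139 18 1;0 0 10 -437 -139 18 1;0 0 10 -437 -139 18 1;0 0 10 -437 -139 18 1;0 0 10 -437 -139 18 1;0 0 10 -437 -139 18 1;0 0 10 -437 -139 18 1;0 0 10 -437 -139 18 1;0 0 10 -437 -139 18 1;0 0 10 -437 -139 18 1;0 0 10 -437 -139 18 1'
python3 - <<'E'
from h import *
import pickle
P=bot.camera_params("wrist"); im=bot.camera("wrist"); cv2.imwrite("pics/w1.png",im); pickle.dump(P,open("w1.pkl","wb"))
togo([.526,.288,.2],np.radians(-4)); print(bot.get_state()["joint_pos"].round(2))
E
```

```text
time: 1.35
eef_pos: [0.5252, 0.2887, 0.2002]
ee_rot: [-2.305, -2.133, 0.002]
ft_force: [-1.0, -0.1, -0.3]
opening: 0.0928
grip_force: 0.0
shift mm [-1.1  1.3  0.4]
tool y yaw deg -4.36691695128166 tool z [-0.001  0.    -1.   ]
az units (tool z down => sign flipped) -0.04586461891020787
[0.32 0.36 1.44 0.   1.34 0.39]
```

View pics/w1.png

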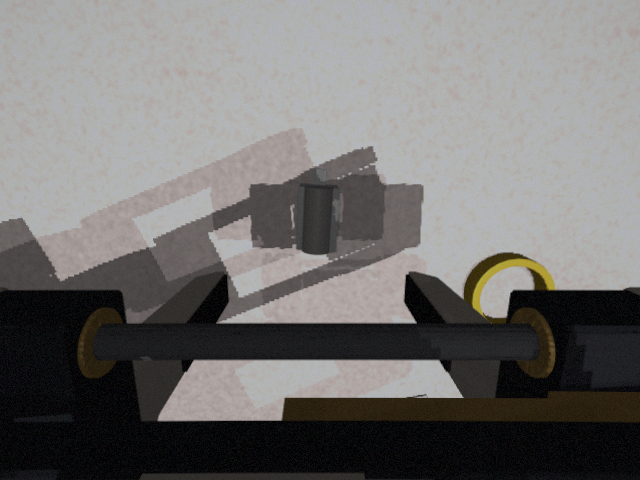

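The block is at about (316,218), in the arm's shadow, with image up = +y. I'll brighten and enlarge it.

```bash
python3 - <<'E'
import cv2,numpy as np
im=cv2.imread("pics/w1.png")[150:270,236:396]
b=cv2.resize(im,(800,600),interpolation=cv2.INTER_CUBIC).astype(float)
cv2.imwrite("pics/w1c.png",np.clip(255*(b/170)**.6,0,255).astype('uint8'))
E
```

```text
(no output)
```

View pics/w1c.png

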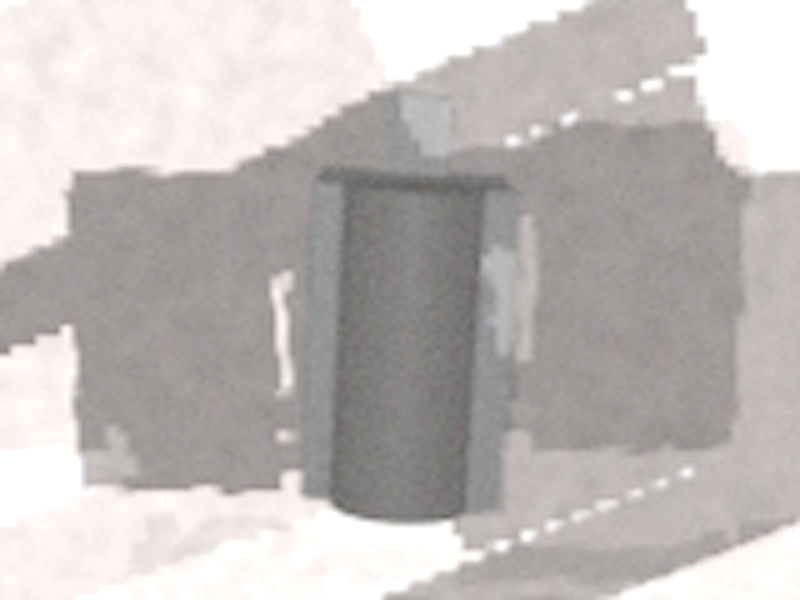

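The tab is visible at (420,130) in the crop, at the block's +y end, so the block's +x points to world +y.

```bash
python3 - <<'E'
from h import *
import pickle
P=pickle.load(open("w1.pkl","rb"))
c=np.array([[320,172],[517,183],[500,512],[303,495]],float)/5+[236,150]
q=ray("wrist",c,.038,P); print(q.round(4)); ctr=q.mean(0); print("ctr",ctr)
print("sizes",np.linalg.norm(q[0]-q[1]),np.linalg.norm(q[1]-q[2]))
d=q[0]+q[1]-q[2]-q[3]; yaw=np.arctan2(d[1],d[0]); print("yaw",np.degrees(yaw))
t=ray("wrist",[[428/5+236,95/5+150]],.010,P)[0]; print("tab end dist",np.linalg.norm(t[:2]-ctr[:2]))
# top view check
im=cv2.imread("pics/top0.png")
cc=np.array([[108,95],[288,100],[275,210],[103,185]],float)*66/400+[195-33,288-25]; cc[:,1]=np.array([95,100,210,185])*50/300+263
print("top",ray("top",cc,.038).mean(0),np.degrees(0))
togo([ctr[0],ctr[1],.026-bot.pinch_z],yaw-np.pi/2)
E
```

```text
[[0.5122 0.3293 0.038 ]
 [0.5499 0.3242 0.038 ]
 [0.5424 0.2586 0.038 ]
 [0.503  0.2653 0.038 ]]
ctr [0.52686699 0.29433515 0.038     ]
sizes 0.03801663104297761 0.06602789251105518
yaw 82.68320684306964
tab end dist 0.04729672968334403
top [0.52312596 0.29267666 0.038     ] 0.0
shift mm [  5.3   1.9 193.2]
tool y yaw deg -4.36691695128166 tool z [-0.001  0.    -1.   ]
az units (tool z down => sign flipped) 0.36873452570608745
```

```bash
python3 -m inch '0 0 0.37 5 2 60 1;0 0 0.37 5 2 110 1;0 0 0.37 5 2 150 1;0 0 0.37 5 2 180 1;0 0 0.37 5 2 192 1;0 0 0.37 5 2 192 1;0 0 0.37 5 2 192 -1;0 0 0.37 5 2 192 -1;0 0 0.37 5 2 192 -1;0 0 0.37 5 2 192 -1;0 0 0.37 5 2 192 -1;0 0 0.37 5 2 192 -1;0 0 0.37 5 2 192 -1' 30
```

```text
time: 2.7
eef_pos: [0.528, 0.2934, 0.0087]
ee_rot: [-2.361, -2.072, 0.001]
ft_force: [-3.0, -0.6, 2.3]
opening: 0.0412
grip_force: 1.0
```

```bash
python3 -m inch '0 0 0 0 0 0 -1;0 0 0 0 0 0 -1;0 0 0 0 0 -30 -1;0 0 0 0 0 -70 -1;0 0 0 0 0 -80 -1;0 0 0 0 0 -80 -1' 30
python3 - <<'E'
from h import *
import pickle
P=bot.camera_params("wrist"); s=bot.get_state(); im=bot.camera("wrist"); cv2.imwrite("pics/w2.png",im); pickle.dump((P,s),open("w2.pkl","wb"))
b=cv2.resize(im[160:340,200:440],(800,600),interpolation=cv2.INTER_CUBIC).astype(float)
cv2.imwrite("pics/w2c.png",np.clip(255*(b/170)**.6,0,255).astype('uint8'))
# dz etc to tray
C=np.array([.5817,-.0046]); y=np.radians(8.6)
togo([*C,.1],y-np.pi/2)
E
```

```text
time: 3.3
eef_pos: [0.5295, 0.2939, 0.09]
ee_rot: [2.36, 2.072, 0.006]
ft_force: [0.4, 0.3, -3.6]
opening: 0.0397
grip_force: 30.0
shift mm [-288.5   91.7  -11.8]
tool y yaw deg -7.4459760761773035 tool z [ 0.  0. -1.]
az units (tool z down => sign flipped) 9.244252990477838
```

View pics/w2c.png

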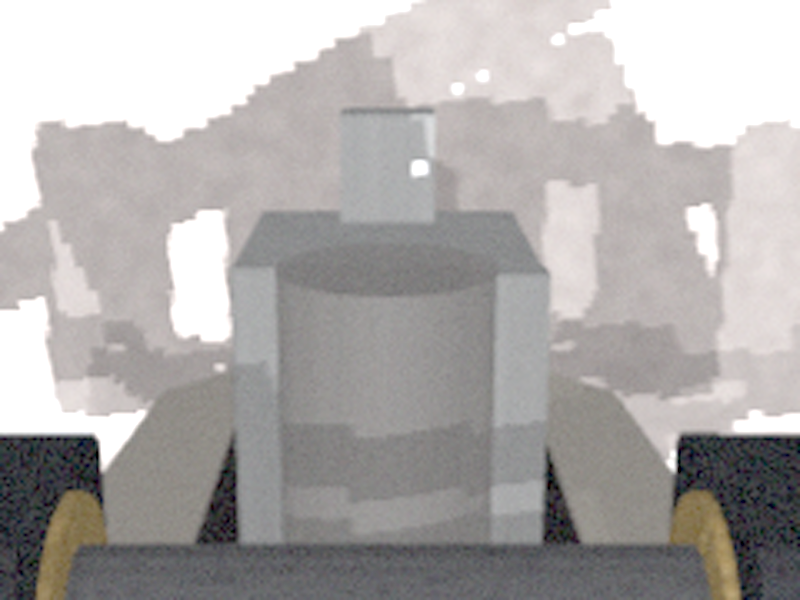

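The held block is square in the fingers. Its front shoulder edge runs from (232,272) to (548,272), and the tab's top end edge from (342,110) to (434,110) in the crop.

```bash
python3 - <<'E'
from h import *
import pickle
P,s=pickle.load(open("w2.pkl","rb")); r=R.from_rotvec(s["ee_rot"]); dz=s["eef_pos"][2]-.0087
f=lambda u,z: r.inv().apply(ray("wrist",np.array(u)*.3+[200,160],z+dz,P)-s["eef_pos"])*1e3
a=f([[232,272],[548,272]],.038); b=f([[342,110],[434,110]],.010); print(a.round(1),b.round(1))
x0=a[:,0].mean()-32; x1=b[:,0].mean()-48; print("block centre in tool x",x0,x1,"tool y",a[:,1].mean(),b[:,1].mean())
E
```

```text
[[ 31.3 -20.  -29.3]
 [ 31.2  19.6 -29.2]] [[48.5 -7.1 -1.2]
 [48.4  6.3 -1.2]]
block centre in tool x -0.7773667250899265 0.4587401297128224 tool y -0.16610969531969388 -0.3554490750453607
```

```bash
python3 -m inch '0 0 9.2 -317 -6 -30 -1;0 0 9.2 -317 -6 -30 -1;0 0 9.2 -317 -6 -30 -1;0 0 9.2 -317 -6 -30 -1;0 0 9.2 -317 -6 -30 -1;0 0 9.2 -317 -6 -30 -1;0 0 9.2 -317 -6 -30 -1;0 0 9.2 -317 -6 -30 -1;0 0 9.2 -317 -6 -30 -1;0 0 9.2 -317 -6 -30 -1;0 0 9.2 -317 -6 -30 -1;0 0 9.2 -317 -6 -30 -1;0 0 9.2 -317 -6 -30 -1'
python3 - <<'E'
from h import *
import pickle
P=bot.camera_params("wrist"); s=bot.get_state(); im=bot.camera("wrist"); cv2.imwrite("pics/w3.png",im); pickle.dump((P,s),open("w3.pkl","wb"))
cv2.imwrite("pics/w3c.png",cv2.resize(im[40:280,160:480],(800,600),interpolation=cv2.INTER_CUBIC))
E
```

```text
time: 4.65
eef_pos: [0.481, -0.0198, 0.1182]
ee_rot: [-3.132, -0.248, 0.001]
ft_force: [0.1, -0.6, -2.4]
opening: 0.0398
grip_force: 30.0
```

View pics/w3c.png

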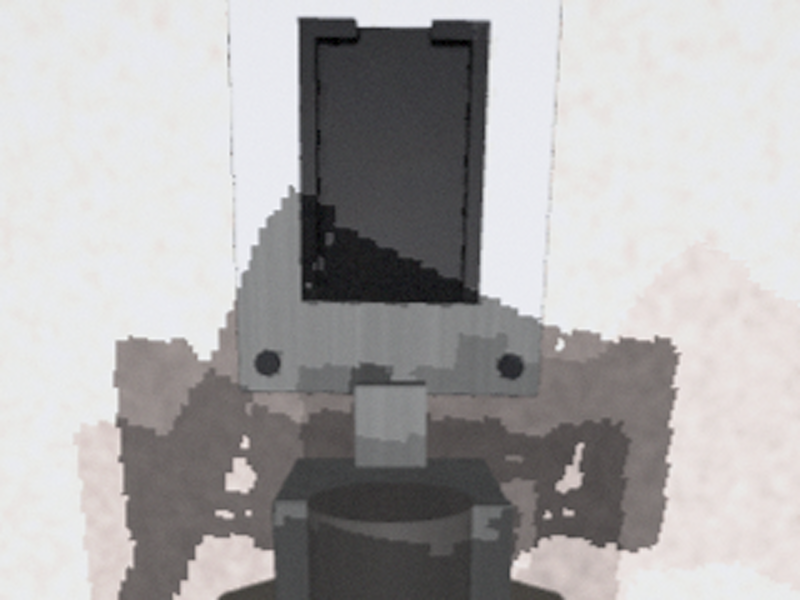

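The tray's notch faces forward at (395,30). The outer corners of its wall are at about (299,18), (491,21), (480,303) and (302,300) in the crop.

```bash
python3 - <<'E'
from h import *
import pickle
P,s=pickle.load(open("w3.pkl","rb"))
q=ray("wrist",np.array([[299,18],[491,21],[480,302],[302,300]])*.4+[160,40],.012,P)
print(q.round(4),"ctr",q.mean(0)); print([np.linalg.norm(q[i]-q[i-1]).round(4) for i in range(4)])
d=q[0]+q[1]-q[2]-q[3]; yaw=np.arctan2(d[1],d[0]); print("yaw",np.degrees(yaw))
g=ray("wrist",np.array([[267,363],[510,366]])*.4+[160,40],.003,P); print(np.diff(g,axis=0)); e=g[0]-g[1]; print("yaw screws",np.degrees(np.arctan2(e[1],e[0]))-90, "screw mid",g.mean(0), "centre from screws", g.mean(0)[:2]+.06*np.array([np.cos(yaw),np.sin(yaw)]))
togo([.5819,-.0045,.060],np.radians(8.6)-np.pi/2)
E
```

```text
[[ 0.6179  0.0275  0.012 ]
 [ 0.6258 -0.0276  0.012 ]
 [ 0.5475 -0.039   0.012 ]
 [ 0.5394  0.0163  0.012 ]] ctr [ 0.58266244 -0.00568927  0.012     ]
[np.float64(0.0793), np.float64(0.0557), np.float64(0.0791), np.float64(0.0558)]
yaw 8.17853730420919
[[ 0.01158067 -0.07937704  0.        ]]
yaw screws 8.300576538204567 screw mid [ 0.52308573 -0.01374064  0.003     ] centre from screws [ 0.58247551 -0.00520515]
shift mm [101.9   0.7  58.3]
tool y yaw deg -80.96598309210674 tool z [-0.  0. -1.]
az units (tool z down => sign flipped) 0.054252113486658204
```

```bash
python3 -m inch '0 0 0.1 40 1.5 0 -1;0 0 0.1 80 1.5 30 -1;0 0 0.1 102.3 1.5 65 -1;0 0 0.1 102.3 1.5 83 -1;0 0 0.1 102.3 1.5 83 -1;0 0 0.1 102.3 1.5 83 -1;0 0 0.1 102.3 1.5 83 -1'
python3 - <<'E'
from h import *
togo([.5823,-.0052,.0127],np.radians(8.3)-np.pi/2)
E
```

```text
time: 5.4
eef_pos: [0.5833, -0.0058, 0.0372]
ee_rot: [3.133, 0.224, 0.004]
ft_force: [-0.7, -0.3, -3.0]
opening: 0.0397
grip_force: 30.0
shift mm [-1.  -0.8 24.5]
tool y yaw deg -81.83266415440805 tool z [ 0.002 -0.001 -1.   ]
az units (tool z down => sign flipped) -0.016583019301007355
```

```bash
python3 -m inch '0 0 0 -1 -0.8 8 -1;0 0 0 -1 -0.8 16 -1;0 0 0 -1 -0.8 22 -1;0 0 0 -1 -0.8 23.5 -1;0 0 0 -1 -0.8 23.5 -1;0 0 0 -1 -0.8 23.5 -1'; python3 - <<'E'
from h import *
togo([.5823,-.0052,.0127],np.radians(8.3)-np.pi/2)
E
```

```text
time: 6.0
eef_pos: [0.5811, -0.005, 0.0125]
ee_rot: [3.134, 0.223, -0.001]
ft_force: [-2.9, -1.5, 5.0]
opening: 0.0399
grip_force: 30.0
shift mm [ 1.1  0.3 -0.2]
tool y yaw deg -81.8425699000515 tool z [-0. -0. -1.]
az units (tool z down => sign flipped) -0.017821237506437805
```

```bash
python3 -m inch '0 0 0 0 0 -0.5 0;0 0 0 0 0 -0.5 0.5;0 0 0 0 0 -0.5 1;0 0 0 0 0 -0.5 1;0 0 0 0 0 -0.5 1;0 0 0 0 0 -30 1;0 0 0 0 0 -80 1;0 0 0 0 0 -120 1;0 0 0 0 0 -120 1;0 0 0 0 0 -120 1'
python3 - <<'E'
from h import *
import pickle
P=bot.camera_params("wrist"); s=bot.get_state(); im=bot.camera("wrist"); cv2.imwrite("pics/w4.png",im); pickle.dump((P,s),open("w4.pkl","wb"))
b=cv2.resize(im[140:320,200:440],(400,300),interpolation=cv2.INTER_CUBIC).astype(float)
b=np.clip(255*(b/170)**.6,0,255)
t=cv2.imread("pics/top0.png")[250:325,390:490]; t=np.clip(cv2.resize(t,(400,300),interpolation=cv2.INTER_CUBIC)*2.,0,255)
cv2.imwrite("pics/w4c.png",np.hstack([b,t]).astype('uint8'))
E
```

```text
time: 7.0
eef_pos: [0.582, -0.0051, 0.1332]
ee_rot: [3.133, 0.224, 0.004]
ft_force: [-0.0, -0.5, -0.4]
opening: 0.093
grip_force: 0.0
```

View pics/w4c.png

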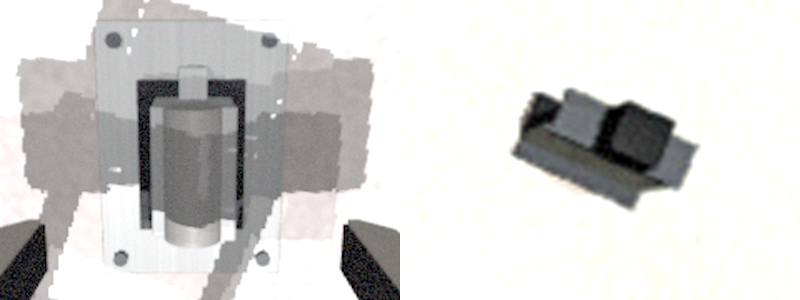

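The block is seated with its tab in the notch (left half). The top view (right half) shows the gauge's plain back facing the robot, so its dial faces away: gauge +x is at a world yaw of about −26°.

```bash
python3 - <<'E'
from h import *
togo([.5307,-.256,.2],np.radians(-26.5-90))
E
```

```text
shift mm [-85.4 241.4 -68.4]
tool y yaw deg -81.84526643560828 tool z [-0.001  0.    -1.   ]
az units (tool z down => sign flipped) 4.331841695548966
```

```bash
python3 -m inch '0 0 4.3 -85 241 -68 1;0 0 4.3 -85 241 -68 1;0 0 4.3 -85 241 -68 1;0 0 4.3 -85 241 -68 1;0 0 4.3 -85 241 -68 1;0 0 4.3 -85 241 -68 1;0 0 4.3 -85 241 -68 1;0 0 4.3 -85 241 -68 1;0 0 4.3 -85 241 -68 1'
python3 - <<'E'
from h import *
import pickle
P=bot.camera_params("wrist"); s=bot.get_state(); im=bot.camera("wrist"); cv2.imwrite("pics/w5.png",im); pickle.dump((P,s),open("w5.pkl","wb"))
b=cv2.resize(im[110:350,160:480],(800,600),interpolation=cv2.INTER_CUBIC).astype(float)
cv2.imwrite("pics/w5c.png",np.clip(255*(b/200)**.6,0,255).astype('uint8'))
E
```

```text
time: 7.95
eef_pos: [0.5313, -0.2533, 0.1988]
ee_rot: [-3.059, 0.71, 0.004]
ft_force: [0.8, 0.4, -0.3]
opening: 0.0932
grip_force: 0.0
```

View pics/w5c.png

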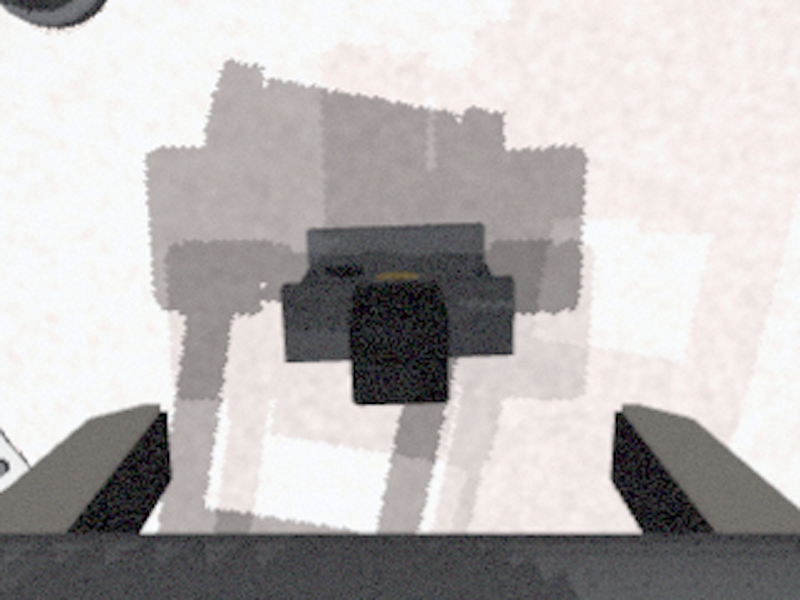

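The orange pivot at (397,275) and the dark rider to its left at (345,270) show that the dial faces image-up. The knob's rear top edge runs from (352,403) to (448,402), and the bar's corners are at (283,285), (512,278), (513,353) and (287,361).

```bash
python3 - <<'E'
from h import *
import pickle
P,s=pickle.load(open("w5.pkl","rb")); f=lambda u,z: ray("wrist",np.array(u)*.4+[160,110],z,P)
q=f([[283,285],[512,278],[513,353],[287,361]],.098); k=f([[352,404],[448,402]],.138)
print(q.mean(0),[np.linalg.norm(q[i]-q[i-1]).round(4) for i in range(4)])
d=q[0]+q[3]-q[1]-q[2]; y=np.arctan2(d[1],d[0])-np.pi/2; print("gauge yaw",np.degrees(y)); u=np.array([np.cos(y),np.sin(y)])
print("knob ctr",k.mean(0)[:2]+.014*u, np.linalg.norm(k[0]-k[1]))
c=q.mean(0)[:2]; togo([*(k.mean(0)[:2]+.014*u),.124-bot.pinch_z],y-np.pi/2)
E
```

```text
[ 0.53163403 -0.25809666  0.098     ] [np.float64(0.0255), np.float64(0.0737), np.float64(0.0251), np.float64(0.0744)]
gauge yaw -24.21817030281925
knob ctr [ 0.53132185 -0.25750321] 0.027229154027481432
shift mm [ 1.9  3.9 93.9]
tool y yaw deg -116.11202557131871 tool z [-0.002  0.002 -1.   ]
az units (tool z down => sign flipped) -0.23673190856243254
```

```bash
python3 -m inch '0 0 -0.24 2 4 30 1;0 0 -0.24 2 4 60 1;0 0 -0.24 2 4 85 1;0 0 -0.24 2 4 94 1;0 0 -0.24 2 4 94 1;0 0 -0.24 2 4 94 -1;0 0 -0.24 2 4 94 -1;0 0 -0.24 2 4 94 -1;0 0 -0.24 2 4 94 -1;0 0 -0.24 2 4 94 -1;0 0 -0.24 2 4 94 -1;0 0 -0.24 2 4 94 -1;0 0 -0.24 2 4 94 -1;0 0 -0.24 2 4 94 -1;0 0 -0.24 2 4 94 -1;0 0 -0.24 2 4 94 -1' 40
```

```text
time: 9.6
eef_pos: [0.5313, -0.2599, 0.1057]
ee_rot: [-3.071, 0.662, 0.001]
ft_force: [0.1, 0.4, -2.3]
opening: 0.0281
grip_force: 40.0
```

```bash
python3 -m inch '0 0 0 0 0 -20 -1;0 0 0 0 0 -50 -1;0 0 0 0 0 -80 -1;0 0 0 0 0 -100 -1;0 0 0 0 0 -100 -1;0 0 0 0 0 -100 -1'
python3 - <<'E'
from h import *
import pickle
P=bot.camera_params("wrist"); s=bot.get_state(); im=bot.camera("wrist"); cv2.imwrite("pics/w6.png",im); pickle.dump((P,s),open("w6.pkl","wb"))
b=cv2.resize(im[150:330,200:440],(800,600),interpolation=cv2.INTER_CUBIC).astype(float)
cv2.imwrite("pics/w6c.png",np.clip(255*(b/200)**.5,0,255).astype('uint8'))
# target: foot centre over ridge mid, TCP .1057 above foot
togo([.5823,-.0052,.056+.1057+.03],np.radians(8.3-90))
E
```

```text
time: 10.2
eef_pos: [0.5311, -0.2599, 0.2052]
ee_rot: [-3.071, 0.662, 0.002]
ft_force: [-0.5, 0.2, -4.7]
opening: 0.0276
grip_force: 40.0
shift mm [ -57.6 -253.    12.9]
tool y yaw deg -114.32753021759972 tool z [-0.003  0.002 -1.   ]
az units (tool z down => sign flipped) -4.078441277199965
```

View pics/w6c.png

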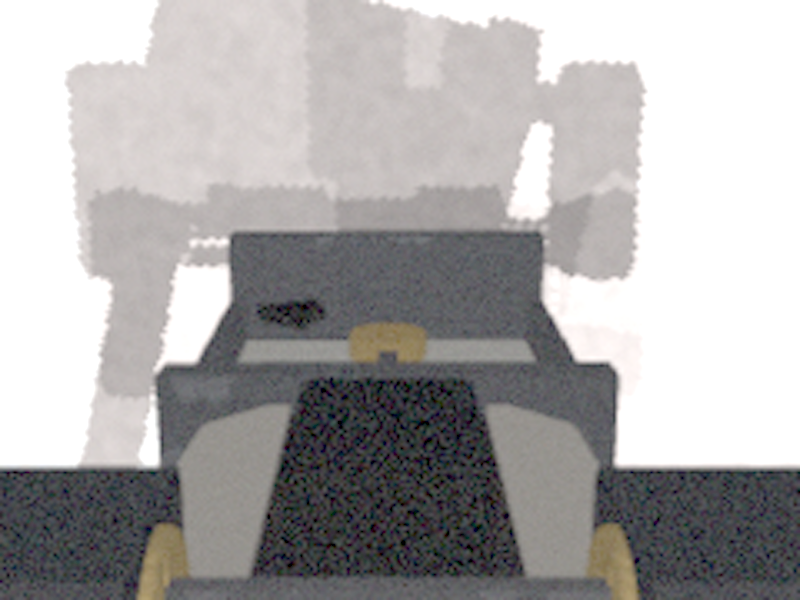

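The rider shows as the black blob at (291,312) and the pointer as orange at (388,340), with the foot's front edge at row 233. From here on I'll work from pixel numbers only.

```bash
python3 - <<'E'
from h import *
im=cv2.imread("pics/w6.png"); g=im.max(2)
for r in range(237,262): print(r,' '.join('%3d'%v for v in g[r,272:302]))
print()
sat=im[:,:,2].astype(int)-im[:,:,0]
for r in range(243,262): print(r,' '.join('%3d'%v for v in sat[r,300:334]))
E
```

```text
237  39  22  28  28  26  36  31  30  23  34  34  33  29  34  29  32  33  33  27  31  35  36  35  32  27  30  31  30  34  30
238  27  31  31  31  27  29  36  35  28  36  28  30  32  31  30  29  32  29  28  32  25  28  34  34  26  33  30  31  34  32
239  27  27  33  32  34  31  33  31  31  30  32  32  32  32  30  32  33  35  33  26  26  21  26  25  32  33  30  32  33  33
240  30  30  33  33  35  31  25  26  30  28  27  27  26  30  20  16  15  14  20  19   6  10   6  25  28  25  33  26  30  26
241  30  29  27  29  30  21  18  21  21   5  15  17  10  15  10  11   6   5   6   0  12   4  11  11  23  29  35  27  30  36
242  23  26  23  33  32  28  14   1  11  11  10   0   8   4   5   8  12  10   4   0   4  14   8  14  12  23  37  32  34  32
243  27  23  27  30  33   9   9  18   7  15  14   6   8  13   4  11  11  12   7  11  12   7  19  11   4  17  31  30  36  32
244  25  31  29  29  28  24  15  11  11  15  11  16  13   0   4  10  16   7  12   9  11   8  18  19  12  19  26  38  32  28
245  20  31  27  34  31  28  12  13  12   2   7  13   9  22  21   6   7   8   3   8   9  15   8  20   9  23 
[... 3960 characters left out ...]

257   6   6   3   3   5  21  37  37  38  42  46  43  35  18   1  -2  -4  -2  -2  27  41  44  39  39  40  40  29  15   2   5   1   5   3   6
258  -1   0   1   0   1   5  16  22  21  24  21  24  20   8  -2  -1  -2  -2  -1  15  25  19  20  20  21  20  12   2   2   1   3   1   2   0
259  -2  -4  -2  -4  -6  -1   0  -1  -1  -1   0   1   3  -2  -3  -4  -6  -5  -1   1   4   1  -2   3   2   2   0  -2   1   2  -4  -3   1  -1
260  -5   1  -6  -2  -4  -3   0  -4   0   0  -3   1  -3  -4  -2   1   1   0  -2  -1  -3  -4  -5  -4  -1  -1  -4  -2  -3  -7  -5  -5  -5  -3
261  -2  -3  -5  -4  -6  -7   0  -5  -1   0  -4  -7   3  -5  -4   0  -2   1  -2  -4  -4  -6  -2  -3  -3  -4   1  -3  -3  -4  -2   1  -1  -3
```

```bash
python3 -m inch '0 0 -0.5 -7 -27 0 -1;0 0 -1.1 -20 -75 0 -1;0 0 -1.7 -32 -120 0 -1;0 0 -2.3 -44 -162 0 -1;0 0 -2.9 -55 -202 0 -1;0 0 -3.4 -65 -240 0 -1;0 0 -3.8 -73 -270 0 -1;0 0 -4.08 -77 -285 0 -1;0 0 -4.08 -77 -285 0 -1;0 0 -4.08 -77 -285 0 -1;0 0 -4.08 -77 -285 0 -1;0 0 -4.08 -77 -285 0 -1'
python3 - <<'E'
from h import *
togo([.5782,.0321,.1557],np.radians(8.3-90))
E
```

```text
time: 11.45
eef_pos: [0.5786, 0.0299, 0.2059]
ee_rot: [3.133, 0.224, -0.001]
ft_force: [-0.6, -0.1, -3.3]
opening: 0.0277
grip_force: 40.0
shift mm [-0.1 -2.3 50.2]
tool y yaw deg -81.81174802182237 tool z [-0. -0. -1.]
az units (tool z down => sign flipped) -0.013968502727794345
```

```bash
python3 -m inch '-0.4 0 0 0 -2 0 -1;-0.9 0 0 0 -2 0 -1;-1.4 0 0 0 -2 5 -1;-1.9 0 0 0 -2 15 -1;-2.2 0 0 0 -2 25 -1;-2.28 0 0 0 -2 35 -1;-2.28 0 0 0 -2 42 -1;-2.28 0 0 0 -2 45 -1;-2.28 0 0 0 -2 45 -1;-2.28 0 0 0 -2 45 -1;-2.28 0 0 0 -2 45 -1'
python3 - <<'E'
from h import *
togo([.5782,.0321,.1557]); m=R.from_rotvec(bot.get_state()["ee_rot"]).as_matrix(); print("lean",np.arccos(-m[2,2]),bot.get_state()["ft_force"])
E
```

```text
time: 12.55
eef_pos: [0.579, 0.0329, 0.1618]
ee_rot: [2.817, 0.203, 0.035]
ft_force: [-0.4, -0.3, -4.3]
opening: 0.0276
grip_force: 40.0
shift mm [-0.9 -1.3  6.1]
tool y yaw deg -81.75338232455307 tool z [ 0.046 -0.309 -0.95 ]
lean 0.3182885643779978 [-0.37771437 -0.26962744 -4.29068285]
```

```bash
python3 -m inch '0 0 0 0 -0.9 2.8 -1;0 0 0 0 -1.6 4.8 -1;0 0 0 0 -1.6 4.8 -1;0 0 0 0 -1.6 4.8 -1'
python3 -m inch '0 0 0 0 -0.4 1.3 -1;0 0 0 0 -0.4 1.3 -1;0 0 0 0 -0.4 1.3 -1'
```

```text
time: 12.95
eef_pos: [0.5784, 0.0334, 0.156]
ee_rot: [2.816, 0.205, 0.032]
ft_force: [-0.4, 0.8, -4.3]
opening: 0.0276
grip_force: 40.0
time: 13.25
eef_pos: [0.5787, 0.0334, 0.1553]
ee_rot: [2.816, 0.205, 0.034]
ft_force: [-0.2, 1.5, 0.3]
opening: 0.0277
grip_force: 40.0
```

```bash
python3 -m inch '0 0 0 0 -0.1 0.4 -1;0 0 0 0 -0.1 0.4 -1;0 0 0 0 -0.1 0.4 -1;0 0 0 0 -0.1 0.4 -1;0 0 0 0 -0.1 0.4 -1;0 0 0 0 -0.1 0.4 -1;0 0 0 0 -0.1 0.4 -1;0 0 0 0 -0.1 0.4 -1;0 0 0 0 -0.1 0.4 -1;0 0 0 0 -0.1 0.4 -1;0 0 0 0 -0.1 0.4 -1;0 0 0 0 -0.1 0.4 -1;0 0 0 0 -0.1 0.4 -1;0 0 0 0 -0.1 0.4 -1;0 0 0 0 -0.1 0.4 -1;0 0 0 0 -0.1 0.4 -1;0 0 0 0 -0.1 0.4 -1;0 0 0 0 -0.1 0.4 -1;0 0 0 0 -0.1 0.4 -1;0 0 0 0 -0.1 0.4 -1'
python3 - <<'E'
from h import *
m=R.from_rotvec(bot.get_state()["ee_rot"]).as_matrix(); print("lean",np.arccos(-m[2,2]))
im=bot.camera("wrist"); cv2.imwrite("pics/w7.png",im); g=im.max(2)
sat=im[:,:,2].astype(int)-im[:,:,0]; v,u=np.where(sat[225:265,240:400]>18)
print("orange cols",np.percentile(u+240,[1,50,99]),"rows",np.percentile(v+225,[1,50,99]))
print("foot cols",[int(x) for x in g[222,262:275]],[int(x) for x in g[222,356:370]])
for r in range(237,260): print(r,' '.join('%3d'%x for x in g[r,272:312]))
s=sat; print()
for r in range(237,260): print(r,' '.join('%3d'%x for x in s[r,272:312]))
E
```

```text
time: 15.25
eef_pos: [0.5788, 0.0334, 0.1552]
ee_rot: [2.816, 0.205, 0.035]
ft_force: [-2.3, 2.2, 5.7]
opening: 0.0276
grip_force: 40.0
lean 0.318622476610502
orange cols [286. 297. 309.] rows [248. 253. 258.]
foot cols [75, 73, 76, 72, 79, 75, 58, 33, 35, 33, 32, 31, 36] [99, 107, 104, 103, 105, 101, 99, 188, 229, 228, 230, 234, 236, 236]
237  36  32  31  31  29  32  35  30  31  36  36  32  25  32  35  34  30  36  23  35  35  37  30  31  32  29  41  35  31  33  34  26  31  36  33  32  32  30  32  37
238  32  32  31  34  29  34  35  34  31  36  35  37  33  39  35  30  30  34  31  35  29  32  32  29  30  37  32  34  23  30  29  32  31  30  35  35  32  30  31  33
239  34  31  27  34  34  30  32  32  27  34  35  30  34  35  36  32  31  30  37  27  34  33  28  31  32  31  30  29  29  30  31  29  34  29  27  33  39  32  34  31
240  35  28  32  34  31  36  33  33  39  32  30  27  30  27  23  18  24  26  14  16  26  19  12  26  33  35  29  28  30  29  33  36  33  36  31  37  27  30  33  29
241  26  28  31  31  32  28  24  19  21  17  13  22  19  13  11  14   2  16  12  10   8  15  16  10  1
[... 6086 characters left out ...]
  33  32  35  40  44  41  40  38  20   5   5
256   2   4   6   3   3   2   5   5   3   4   1   8   5   3  18  40  43  45  43  43  47  48  44  43  41  42  23  16  12  14   9   7  21  37  40  48  35  20   6   3
257   2   1   3   2   1   2   3   5   6   3   5   3   1   3  20  38  40  41  43  40  42  42  47  42  46  35  15  -3  -7  -6  -1  -1   2  20  36  41  38  21   7   2
258   0   3   1   1   2   4   4   2   2   2   2   3   4   1   8  24  26  26  29  31  29  31  27  22  26  28  10   1  -4  -4  -4  -2  -2   1  18  24  23   9   1   1
259  -1  -2  -2  -1  -1  -2  -1   2  -3   2  -1   2   0  -1   0   4   4   6   6   5   8   5   8   4   7   3   0   2  -3   0  -1   3  -5  -4  -3   4   6   0   1   4
```

```bash
python3 -m inch '0 0 0 0 0 0 -1;0 0 0 0 0 0 -1;0 0 0 0 0 0 -1;0 0 0 0 0 0 -1;0 0 0 0 0 0 -1;0 0 0 0 0 0 -1;0 0 0 0 0 0 -1'
python3 - <<'E'
from h import *
im=bot.camera("wrist"); sat=im[:,:,2].astype(int)-im[:,:,0]; v,u=np.where(sat[225:265,240:400]>18)
c=np.percentile(u+240,[1,50,99]); print(c)
if abs(c[1]-297)<=1: print(bot.job_done())
E
```

```text
time: 16.0
eef_pos: [0.5788, 0.0334, 0.1552]
ee_rot: [2.816, 0.205, 0.035]
ft_force: [-1.3, 3.0, 5.0]
opening: 0.0279
grip_force: 40.0
[286. 297. 309.]
the job is handed in; nothing more can be done
None
```

I handed the job in at about 16 s, but the station gave no verdict: the block is seated with its tab in the notch, and the gauge is held on its ridge at a 0.319 rad lean, with the pointer settled about 1 mm from the rider tip by my estimate.

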